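# Set the worn cross-slide to its mark and lock it

### The job

Crank the slide clockwise until the gauge needle is well past the red mark (at least 20 degrees), then crank back until the needle stands on the mark, so that the play in the worn screw is taken up in the anticlockwise direction. Then swing the lock lever anticlockwise until you feel it bite, nip it up about 10 degrees further (not over 16), and let go. Handle crank and lever gently (no more than 40 N on either, squeeze of the fingers included) and leave the mark and the other things on the bench alone.

Things in the scene. Friction and masses are not known exactly. Their poses are not given: they have to be found in the camera images.
- grip_sleeve: Red free-spinning plastic sleeve of the hand crank, a vertical cylinder 20 mm across and 46 mm tall on the end of a dark crank arm. Origin at its centre, half-way up, 118 mm above the bench. It runs on a level circle of 45 mm radius about crank_axis; the crank arm and hub below reach up to 96 mm; nothing stands higher within 130 mm of it.
- crank_axis (a point): Point on the vertical axis of crank and screw, at the height of the sleeve's centre (118 mm), above the green gear housing. Clockwise cranking (seen from above) drives the screw clockwise and the needle clockwise, 0.4 rad of needle for each rad of screw. Turning the screw takes about 6 N at the sleeve. Hard stops: at least 0.5 rad of crank anticlockwise of the start, and 4 rad or more clockwise past the mark.
- machine: Cross-slide table bolted to the bench, base 190 by 490 mm. Origin under its middle on the bench; at yaw 0 x points away from the robot, y to the robot's left, z up. Crank at its -y end, grey slide (runs along y, 10 mm per turn, towards the gauge as the crank turns clockwise) in the middle, dial gauge with its centre at y = +185 mm.
- collar_line (a point): Outer end of the black line on the graduated collar (60 mm across), which is fixed on the screw just under the crank; 28 mm from the axis, its x axis points from there to the axis. The crank has play on the worn screw, some tenths of a radian, almost free (1 N at the sleeve): it drives anticlockwise when the arm lies over this line, clockwise when the arm has gone through the play clockwise of it.
- needle (a joint): Black needle of the dial gauge: angle clockwise (seen from above) from the dial's zero, the direction of the machine's +x axis. It follows the screw. At the start it stands 1.0 to 2.6 rad anticlockwise of the red mark.
- mark (a joint): Red setting mark at the rim of the dial: angle clockwise from the same zero as the needle. It is stiff and stays where it is. The needle is on the mark when the two angles are equal.
- needle_tip (a point): Tip of the black needle, 36 mm from the centre of the white dial (92 mm across, lying level, its face 85 mm above the bench). Its x axis points along the needle.
- mark_tip (a point): Inner end of the red mark, 36 mm from the dial's centre, 5 mm wide. Its x axis points outwards from the dial's centre, its y axis anticlockwise.
- lock_knob: Red upright knob at the end of the lock lever, a cylinder 18 mm across and 42 mm tall, fixed to the lever. Origin near its middle, 124 mm above the bench; it reaches from 104 to 146 mm, the lever arm under it has its top at 104 mm. It runs on a level circle of 60 mm radius about lock_pivot. Other parts of the machine within 130 mm stay below 109 mm.
- lock_pivot (a point): Point on the vertical axis of the lock lever, on the grey slide, 104 mm above the bench (level with the lever's top).
- clamp (a joint): Brass clamp bolt under the lock lever: angle by which it has been turned anticlockwise (seen from above), 0 slack, properly nipped up at about 0.175 rad (10 degrees). Swung anticlockwise the lever first turns almost freely (1 N) through 0.4 to 1.1 rad, a different angle each time, then bites and takes the bolt along at about 8 N at the knob. The bolt stays where it is left.
- socket_c (a point): Loose steel socket, 26 mm across, 32 mm tall, on the machine's base plate on the side away from the robot; the point is its centre.
- spray_can: Spray can, 60 mm across, 150 mm tall. A bystander; origin at its underside.
- tape_pink: Reddish roll of tape, 90 mm across, 45 mm tall. A bystander; origin at its underside.
- screwdriver: Screwdriver lying on the bench. A bystander; origin at its underside.
- bolt_jar: Jar, 64 mm across, 80 mm tall. A bystander; origin at its underside.
- mug: Blue mug, 76 mm across, 90 mm tall. A bystander; origin at its underside.

How it is judged (in metres and radians):
On the way, in this order (a step that is already met when the one before it is completed fails the run):
1. the needle is taken at least 0.35 rad clockwise past the red mark (y of needle_tip in the frame of mark_tip below -0.012312 m), for 0.1 s.
2. the needle is brought back onto the mark with the play taken up anticlockwise (y of needle_tip in the frame of mark_tip between -0.003 and 0.003 m and x of needle_tip in the frame of mark_tip above -0.02 m and y of grip_sleeve in the frame of collar_line below 0.007 m), for 0.2 s.
3. the clamp is nipped up (value of joint clamp above 0.09 rad), for 0.1 s.
At the end, for the whole second after the job is handed in: The needle tip is within 3 mm of the red mark's middle line, the play is taken up anticlockwise (the sleeve at most 7 mm clockwise of the collar's line), and the clamp bolt is turned by 0.09 to 0.28 rad; crank and lever are released (all of step 2 and value of joint clamp above 0.09 rad); the robot touches nothing.
It fails at once if the crank is strained: more than 40 N on its sleeve (contact force between anything else and grip_sleeve above 40 N).
It fails at once if the lock lever is strained: more than 40 N on its knob (contact force between anything else and lock_knob above 40 N).
It fails at once if the clamp is overtightened, beyond 0.28 rad (value of joint clamp above 0.28 rad).
It fails at once if the red mark is shifted (distance of mark_tip from where it was at the start of the episode above 0.006 m).
It fails at once if a bystander is disturbed (distance of any of socket_c, spray_can, tape_pink, screwdriver, bolt_jar, mug from where it was at the start of the episode above 0.03 m).
It also fails if it takes over 72 s, if anything falls off the work surface, if the arm or the gripper's body presses on something with over 40 N, if the wrist force passes 120 N, or if a joint passes its speed limit or range.

### The arm

A 6-joint arm with a two-finger parallel gripper is mounted at the origin on the work surface. World frame = base frame: x ahead of the robot, y to its left, z up, the work surface at z = 0. Lengths are in mm, angles in rad, forces in N, time in s.
With the tool pointing down it reaches from about 275 to 750 mm from the base axis. Payload 10.2 kg.
Tool frame: the origin (TCP) lies midway between the tips of the shut fingers; the grasp point (between the pads) lies 19 mm behind it; z points along the fingers, y is the direction in which the jaws open and shut (so a half turn about z gives the same grasp; the last joint's range is limited). The gripper opens to 85 mm and grips with 20 to 120 N. Pads are 22 mm wide; open, the fingers measure 114 mm over their backs; the gripper's body (76 mm by 85 mm) begins 54 mm behind the grasp point. The pads swing forward as they close: fully open they stand 13 mm farther back than shut.
Start: joints at [1.121, 0.313, 1.498, -0, 1.331, -0.223], TCP at [118.064, 511.558, 231.294] pointing down, gripper open.
Joint ranges: [-2.94, 2.94], [-0.97, 2.17], [0.19, 2.56], [-1.23, 4.37], [0.02, 3.11], [-2.88, 2.88]. Speed limits (rad/s): [2.39, 2.39, 3.01, 3.14, 3.14, 3.14].

### API

Orientations are given as a unit quaternion [x, y, z, w].
In Python, from bench import sensors, cams, ctrl, spotter gives the robot as it stands. The module is installed in compiled form; this text tells all that it offers.
- The arm moves only by the shell command python3 -m inch 'ROWS' [OPENING] [FORCE]. ROWS is JSON, a list of rows, each a list of 2 entries, a list of its own where there are three numbers: the shift along the tool's x, y, z in mm, then the turn, a rotation vector about the tool's x, y, z in degrees. A call has 1 to 20 rows; each row shifts and turns the commanded pose from where the row before left it, along the tool's axes as they then stand; what a row does not reach is not made up. A row lasts 1/12 s, in which the tool goes at most 41.7 mm and 7.16 degrees, less where a joint would pass 70% of its speed; a pose out of reach is approached as far as the arm can. A call with a gripper value outside its range is refused whole. OPENING is the finger opening in mm, from 0 to 85.4, set as the call begins (- or left out, the last holds). The fingers move at their own pace and stop on an object; FORCE is the grip in N (left out, the last holds). Time passes only in rows, so rows that do not move let the fingers close. It gives the time, the measured TCP pose, the force and the opening at its end, in the units of the state.
- sensors.get_obs(): the state, without advancing time (a new reading comes with each control period).
- cams.snapshot(name): name is "scene" or "top" or "wrist"; returns a dict with "image" (480x640x3 uint8, red, green, blue), "intrinsics" (3x3 intrinsics, pixels), "pose" (4x4, takes a point from camera to world coordinates); the wrist camera has in their place "mount" (4x4, takes a point from camera to tool coordinates, whose origin is the TCP and whose axes are the flange's). Camera axes: x right, y up, looking along -z (the intrinsics and any distortion apply to the point x, -y, -z); pixel columns grow to the right and rows downward; lengths in mm; the calibration is good to about 2 mm. A picture is of the moment at which its call begins: read the wrist's pose just before it. There is no depth.
- ctrl.job_done(): hands the job in, once; it reports no verdict.
Trained networks look in the newest picture that a camera, given by its name, has taken for a name from the list of things; names that differ only in an ending like _2 or _b are one class to them, and where a whole thing is asked for, a point or a joint stands for the part that bears it (a point fixed in the world has none). Each returns a list of dicts, best first, with "confidence" (0 to 1); they miss things now and then, are a little off and sometimes report something else, mostly with a low value. They report only what shows in the picture. A call takes as long as a camera call.
- spotter.look_for(thing, camera): "extent" ([left, top, right, bottom] in pixels, round what is visible of it).
The state is a dict: "time": time; "joint_positions": joint angles; "dq": joint speeds; "effort": joint torques, N m; "eef_pos": TCP position; "tool_rot": TCP orientation; "ft_force": force on the tool from outside, world axes, zero at the start; "ft_torque": the same for the moment, N m; "width": opening from 0.0 (shut) to 1.0 (fully open).
Only numpy, scipy, OpenCV 4.12 (cv2) and the standard library are available. Lean on these libraries where they do the work, as an engineer would, in place of code of your own. Each camera call takes 0.05 s, during which the arm holds its last target. There are 200 camera calls.

## Working session

There is one attempt and no reset: what is moved stays moved. The work goes in short steps, Python scripts to look and compute and a shell command to move; the robot and the scene stay as the last step left them, time stands still between calls to the robot, and variables do not carry over. Pictures are saved under pics/ and viewed, about 8 in all and at most 12, crops included, and the job is handed in when it is done.

```bash
mkdir -p pics; cat > h.py <<'E'
import numpy as np,cv2
from bench import sensors,cams,ctrl,spotter
from scipy.spatial.transform import Rotation as R
def snap(n):
    o=sensors.get_obs(); s=cams.snapshot(n)
    if 'mount' in s:
        T=np.eye(4);T[:3,:3]=R.from_quat(o['tool_rot']).as_matrix();T[:3,3]=o['eef_pos'];s['pose']=T@s['mount']
    return s
def save(s,f): cv2.imwrite('pics/'+f,s['image'][:,:,::-1])
def p2w(s,u,v,z):
    K=np.array(s['intrinsics']);P=np.array(s['pose'])
    d=np.linalg.inv(K)@[u,v,1.];d=P[:3,:3]@[d[0],-d[1],-d[2]];o=P[:3,3]
    return o+d*(z-o[2])/d[2]
def w2p(s,p):
    K=np.array(s['intrinsics']);P=np.array(s['pose'])
    c=P[:3,:3].T@(np.array(p)-P[:3,3]);q=K@[c[0],-c[1],-c[2]];return q[:2]/q[2]
E
python3 - <<'E'
from h import *
o=sensors.get_obs();print({k:np.round(v,3) for k,v in o.items()})
for n in ['top','scene']:
    s=snap(n);save(s,n+'0.png');print(n,np.round(s['pose'],2).tolist(),[k for k in s],np.round(s['intrinsics'],1).tolist())
    for t,z in [('grip_sleeve',118),('lock_knob',124),('needle',85),('mark',85),('collar_line',90),('machine',50),('spray_can',75),('mug',45)]:
        for r in spotter.look_for(t,n)[:2]:
            e=r['extent'];print(t,np.round(r['confidence'],2),np.round(e),np.round(p2w(s,(e[0]+e[2])/2,(e[1]+e[3])/2,z)))
E
```

```text
{'time': np.float64(0.0), 'joint_positions': array([ 1.121,  0.313,  1.498, -0.   ,  1.331, -0.223]), 'dq': array([ 0.   ,  0.   ,  0.001, -0.001,  0.   ,  0.001]), 'effort': array([-0.0000e+00, -4.1226e+01, -2.5975e+01, -0.0000e+00,  4.0000e-03,
       -0.0000e+00]), 'eef_pos': array([117.946, 511.326, 230.72 ]), 'tool_rot': array([ 0.113,  0.994, -0.001, -0.   ]), 'ft_force': array([-0.031, -0.381,  0.409]), 'ft_torque': array([ 0.024, -0.012, -0.041]), 'width': np.float64(0.999)}
top [[-0.01, 0.99, -0.11, 348.47], [-1.0, -0.01, -0.02, 26.8], [-0.02, 0.11, 0.99, 1409.05], [0.0, 0.0, 0.0, 1.0]] ['image', 'intrinsics', 'pose'] [[533.1, 0.0, 319.7], [0.0, 533.1, 236.6], [0.0, 0.0, 1.0]]
grip_sleeve 0.51 [389. 205. 397. 215.] [ 560. -129.  118.]
lock_knob 0.43 [267. 231. 272. 233.] [510. 174. 124.]
needle 0.21 [113. 207. 161. 241.] [538. 512.  85.]
collar_line 0.61 [471. 292. 500. 345.] [ 296. -351.   90.]
collar_line 0.6 [364. 196. 400. 217.] [ 575. -105.   90.]
machine 0.91 [207. 174. 399. 265.] [550.  95.  50.]
machine 0.62 [475. 169. 513. 205.] [ 629. -397.   50.]
spray_can 0.68 [484. 232. 528. 259.] [ 476. -414.   75.]
mug 0.81 [113. 205. 159. 242.] [545. 530.  45.]
scene [[0.78, -0.39, 0.49, 989.63], [0.63, 0.47, -0.62, -596.9], [0.01, 0.79, 0.61, 691.78], [0.0, 0.0, 0.0, 1.0]] ['image', 'intrinsics', 'pose'] [[449.6, 0.0, 311.6], [0.0, 449.6, 242.7], [0.0, 0.0, 1.0]]
grip_sleeve 0.51 [282. 270. 290. 295.] [ 565. -137.  118.]
lock_knob 0.58 [351. 192. 361. 213.] [511. 171. 124.]
lock_knob 0.28 [173. 404. 232. 474.] [ 687. -439.  124.]
needle 0.52 [283. 266. 295. 294.] [ 540. -102.   85.]
needle 0.41 [352. 194. 361. 213.] [482. 221.  85.]
collar_line 0.78 [286. 269. 328. 302.] [580. -95.  90.]
machine 0.62 [257. 194. 429. 357.] [594.  12.  50.]
spray_can 0.67 [109. 323. 164. 411.] [ 481. -414.   75.]
mug 0.88 [420. 163. 453. 203.] [561. 517.  45.]
mug 0.44 [ 78. 313. 167. 339.] [ 355. -368.   45.]
```

```bash
python3 - <<'E'
import cv2
a=cv2.imread('pics/top0.png')[160:290,190:420];cv2.imwrite('pics/c0.png',cv2.resize(a,None,fx=3.4,fy=3.4,interpolation=cv2.INTER_CUBIC))
a=cv2.imread('pics/scene0.png')[170:370,230:450];cv2.imwrite('pics/c1.png',cv2.resize(a,None,fx=3,fy=3,interpolation=cv2.INTER_CUBIC))
E
```

```text
(no output)
```

View pics/c0.png

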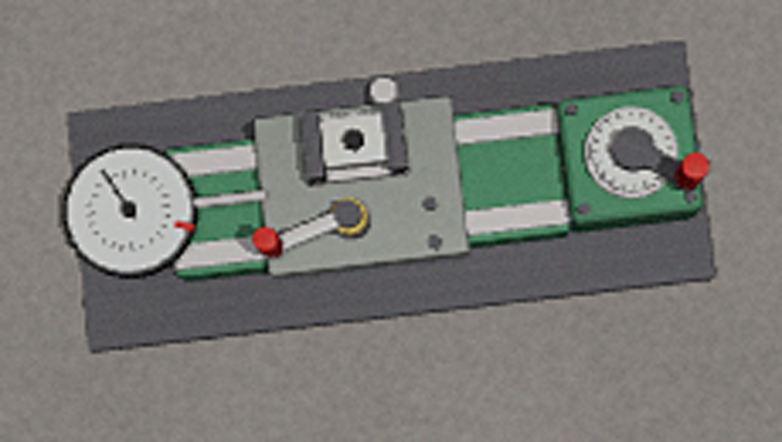

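View pics/c1.png

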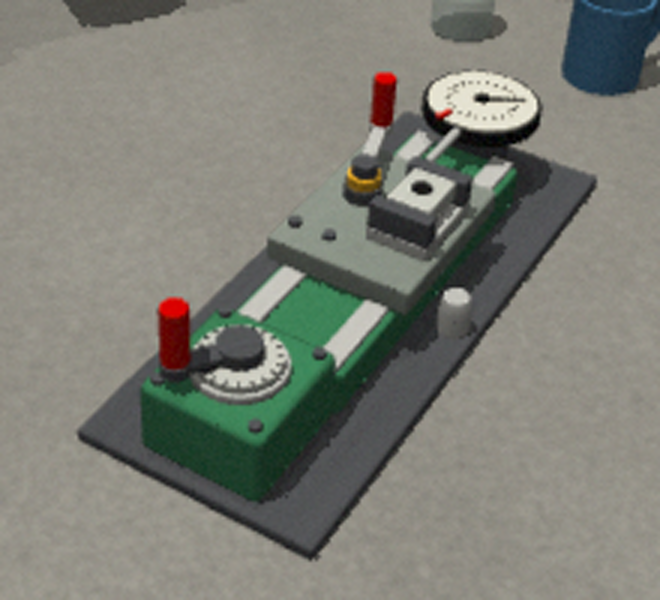

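The top view shows the needle tip at crop (103,171), the dial centre at (129,210) and the mark at (184,226), so the needle is about 140° anticlockwise of the mark. The lock knob is at (267,240) with its pivot at (349,214). The sleeve is at (694,168) with the hub at (634,149). The scene view agrees, and nothing stands near the crank.

```bash
cat >> h.py <<'E'
def goal(x,y,z,yaw=None):
    """tool shift (mm) and yaw turn (deg about tool z) to reach; yaw = world angle of tool y axis, mod 180"""
    o=sensors.get_obs();M=R.from_quat(o['tool_rot']).as_matrix();d=M.T@(np.array([x,y,z])-o['eef_pos'])
    yy=np.degrees(np.arctan2(M[1,1],M[0,1]))
    print('tcp',np.round(o['eef_pos'],1),'yawY',round(yy,1),'q6',round(o['joint_positions'][5],3),'t',round(float(o['time']),2),'F',np.round(o['ft_force'],1),'w',round(float(o['width'])*85.4,1),'shift',np.round(d,1), None if yaw is None else round(-((yaw-yy+90)%180-90),1))
E
python3 - <<'E'
from h import *
s=snap('top');f=lambda u,v,z:np.round(p2w(s,190+u/3.4,160+v/3.4,z),1)
dial=f(129,210,85);hub=f(634,149,97);sl=f(694,167,141)
print('dial',dial,'hub',hub,'sleeve',sl,np.linalg.norm((sl-hub)[:2]),'knob',f(267,238,146),'pivot',f(349,214,112),'tip',f(103,171,85),'mark',f(180,225,85))
v=(dial-hub);print(np.linalg.norm(v[:2]),'yaw',np.degrees(np.arctan2(-v[0],v[1])))
for c in [(686,41),(68,114),(91,352),(716,277)]:print(f(*c,10))
goal(hub[0],hub[1],300)
m=snap('wrist');print(np.round(m['mount'],3).tolist(),np.round(m['intrinsics'],1).tolist())
E
```

```text
dial [541.  282.3  85. ] hub [580.3 -90.8  97. ] sleeve [ 559.1 -128.9  141. ] 43.60103209787582 knob [511.2 172.8 146. ] pivot [532.4 117.3 112. ] tip [570.5 302.   85. ] mark [529.4 244.3  85. ]
375.1640974293782 yaw 6.0130028726964815
[ 681.2 -141.1   10. ]
[628.8 345.8  10. ]
[441. 325.  10.]
[ 494.5 -159.9   10. ]
tcp [118.1 511.6 231.3] yawY 77.0 q6 -0.223 t 0.95 F [-0.  -0.8 -0.1] w 85.2 shift [-585.8 -483.   -68.7] None
[[0.002, 0.956, 0.292, 73.076], [1.0, -0.001, -0.001, -0.549], [-0.0, 0.292, -0.956, -143.299], [0.0, 0.0, 0.0, 1.0]] [[374.1, 0.0, 326.9], [0.0, 374.1, 235.5], [0.0, 0.0, 1.0]]
```

```bash
python3 -m inch '[[[-29,-25.2,-2],[0,0,0]],[[-29,-25.2,-2],[0,0,0]],[[-29,-25.2,-2],[0,0,0]],[[-29,-25.2,-2],[0,0,0]],[[-29,-25.2,-2],[0,0,0]],[[-29,-25.2,-2],[0,0,0]],[[-29,-25.2,-2],[0,0,0]],[[-29,-25.2,-2],[0,0,0]],[[-29,-25.2,-2],[0,0,0]],[[-29,-25.2,-2],[0,0,0]],[[-29,-25.2,-2],[0,0,0]],[[-29,-25.2,-2],[0,0,0]],[[-29,-25.2,-2],[0,0,0]],[[-29,-25.2,-2],[0,0,0]],[[-29,-25.2,-2],[0,0,0]],[[-29,-25.2,-2],[0,0,0]],[[-29,-25.2,-2],[0,0,0]],[[-29,-25.2,-2],[0,0,0]],[[-29,-25.2,-2],[0,0,0]],[[-29,-25.2,-2],[0,0,0]]]' 50
python3 -m inch '[[[0,0,0],[0,0,-6.5]],[[0,0,0],[0,0,-6.5]],[[0,0,0],[0,0,-6.5]],[[0,0,0],[0,0,-6.5]],[[0,0,0],[0,0,-6.5]],[[0,0,0],[0,0,-6.5]],[[0,0,0],[0,0,-6.5]],[[0,0,0],[0,0,-6.5]],[[0,0,0],[0,0,-6.5]],[[0,0,0],[0,0,-6.5]],[[0,0,0],[0,0,0]],[[0,0,0],[0,0,0]]]'
python3 - <<'E'
from h import *
goal(559,-129,104,141.7)
s=snap('wrist');save(s,'w1.png')
for r in spotter.look_for('grip_sleeve','wrist')[:2]:print(r)
print(w2p(s,[559,-129,141]),w2p(s,[580,-91,97]))
E
```

```text
time: 2.67
eef_pos: [570.7, -111.7, 271.3]
tool_rot: [0.113, 0.994, 0.0, 0.0]
ft_force: [0.1, 0.3, -0.1]
width: 0.585
time: 3.67
eef_pos: [569.9, -110.0, 271.3]
tool_rot: [-0.438, 0.899, 0.0, -0.0]
ft_force: [0.9, -0.1, -0.4]
width: 0.583
tcp [ 569.9 -110.   271.3] yawY 141.9 q6 -2.869 t 3.67 F [ 0.9 -0.1 -0.4] w 49.8 shift [ 21.7  -3.2 167.3] 0.2
{'extent': [304.8, 176.9, 330.7, 212.5], 'confidence': 0.87}
[324.39148424 195.68369716] [332.5128027 234.0141644]
```

View pics/w1.png

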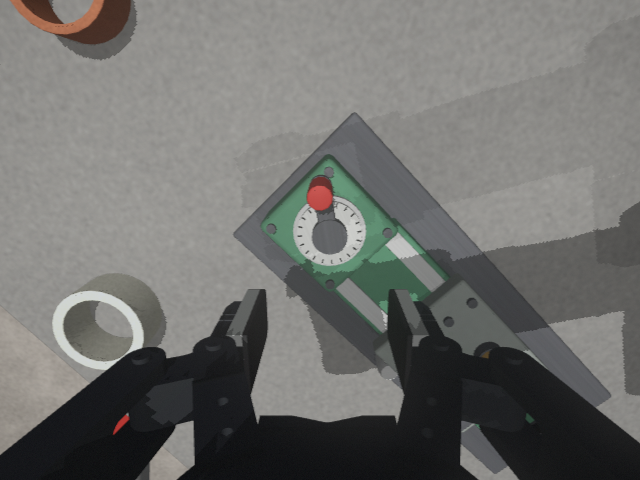

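The wrist view shows the sleeve's top at about (319,197) and the hub at (330,237). The sleeve is close to where I predicted it, but joint 6 is near its limit, so I'll turn back a little.

```bash
python3 - <<'E'
from h import *
s=snap('wrist')
a=p2w(s,319.5,197,141);b=p2w(s,330,237,96);print(a,b)
# collar circle fit: white disc
im=cv2.cvtColor(s['image'],cv2.COLOR_RGB2HSV)
m=((im[...,1]<40)&(im[...,2]>170)).astype('uint8');m[:180]=0;m[280:]=0;m[:,:285]=0;m[:,375:]=0
p=cv2.findNonZero(m);(c,r)=cv2.minEnclosingCircle(p);print(c,r,p2w(s,c[0],c[1],86))
red=((im[...,1]>180)&((im[...,0]<6)|(im[...,0]>174))).astype('uint8');red[:150]=0;red[280:]=0;print(cv2.boundingRect(red))
a[2]=0;b[2]=0
print(np.linalg.norm(a-b),np.degrees(np.arctan2(a[1]-b[1],a[0]-b[0])))
o=sensors.get_obs();print(o['joint_positions'])
goal(a[0],a[1],104)
E
```

```text
[ 562.49840241 -130.41708479  141.        ] [583.65197139 -89.88469404  96.        ]
(329.1041564941406, 231.0) 36.11812210083008 [582.6096528  -92.43474024  86.        ]
(0, 0, 0, 0)
45.720325675585144 -117.55973861072303
[-3.92336015e-01  4.14163273e-01  1.25160146e+00 -8.96359257e-06
  1.47586124e+00 -2.86998561e+00]
tcp [ 569.9 -110.   271.3] yawY 142.0 q6 -2.87 t 3.82 F [-0.2 -0.7 -1.1] w 50.3 shift [ 20.7  -6.8 167.3] None
```

```bash
python3 -m inch '[[[0,0,0],[0,0,5]],[[10.7,-3.7,0],[0,0,0]],[[10.7,-3.7,10],[0,0,0]],[[0,0,25],[0,0,0]],[[0,0,30],[0,0,0]],[[0,0,30],[0,0,0]],[[0,0,30],[0,0,0]],[[0,0,25],[0,0,0]],[[0,0,17],[0,0,0]],[[0,0,0],[0,0,0]]]' 50
python3 -m inch '[[[0,0,0],[0,0,0]],[[0,0,0],[0,0,0]],[[0,0,0],[0,0,0]],[[0,0,0],[0,0,0]],[[0,0,0],[0,0,0]],[[0,0,0],[0,0,0]]]' 24 20
python3 - <<'E'
from h import *
goal(560.9,-130.7,104)
s=snap('wrist');save(s,'w2.png')
E
```

```text
time: 4.65
eef_pos: [558.7, -130.6, 100.8]
tool_rot: [-0.399, 0.917, 0.002, -0.002]
ft_force: [-0.9, 0.1, -0.7]
width: 0.584
time: 5.15
eef_pos: [560.9, -130.7, 104.8]
tool_rot: [-0.399, 0.917, -0.0, 0.0]
ft_force: [0.3, 0.4, -0.5]
width: 0.279
tcp [ 560.9 -130.7  104.8] yawY 137.0 q6 -2.824 t 5.15 F [ 0.3  0.4 -0.5] w 23.8 shift [-0.  -0.   0.8] None
```

View pics/w2.png

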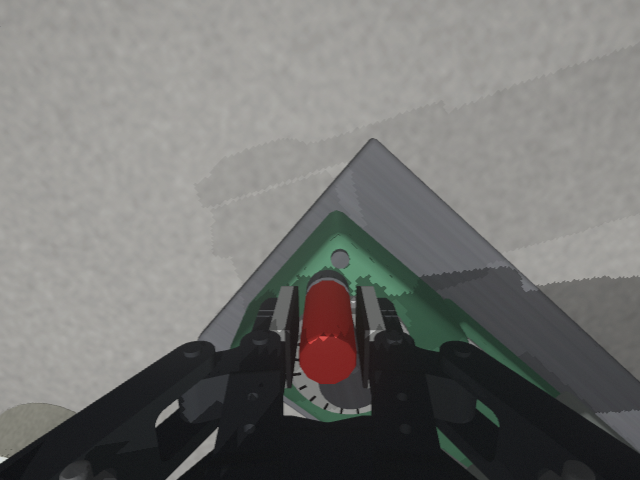

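The sleeve sits between the pads, top at (328,355), with no squeeze. I'll crank clockwise, turning the tool along with it.

```bash
python3 -m inch '[[[0.85,3.83,0],[0,0,5]],[[0.85,3.83,0],[0,0,5]],[[0.85,3.83,0],[0,0,5]],[[0.85,3.83,0],[0,0,5]],[[0.85,3.83,0],[0,0,5]],[[0.85,3.83,0],[0,0,5]],[[0.85,3.83,0],[0,0,5]],[[0.85,3.83,0],[0,0,5]],[[0.85,3.83,0],[0,0,5]],[[0.85,3.83,0],[0,0,5]],[[0.85,3.83,0],[0,0,5]],[[0.85,3.83,0],[0,0,5]],[[0.85,3.83,0],[0,0,5]],[[0.85,3.83,0],[0,0,5]],[[0.85,3.83,0],[0,0,5]],[[0.85,3.83,0],[0,0,5]]]'
cat >> h.py <<'E'
AX=np.array([582.,-91.])
def arc():
    o=sensors.get_obs();d=o['eef_pos'][:2]-AX;M=R.from_quat(o['tool_rot']).as_matrix()
    print('r',np.round(np.hypot(*d),1),'ang',np.round(np.degrees(np.arctan2(d[1],d[0])),1))
    goal(*(AX+45*d/np.hypot(*d)),105)
def dial(f=None):
    s=snap('top');im=s['image']
    # rectify the dial plane z=85 around approx centre, 0.25 mm/px, up=+x world, left=+y
    n=240;c0=np.array([541.,282.]);
    H=cv2.getPerspectiveTransform(np.float32([w2p(s,[c0[0]+a*60,c0[1]+b*60,85]) for a,b in[(1,1),(1,-1),(-1,-1),(-1,1)]]),np.float32([[0,0],[2*n,0],[2*n,2*n],[0,2*n]]))
    r=cv2.warpPerspective(im,H,(2*n,2*n),flags=cv2.INTER_CUBIC)
    if f:save({'image':r},f)
    return r
E
python3 - <<'E'
from h import *
arc();dial('d1.png')
E
```

```text
time: 6.53
eef_pos: [538.6, -77.9, 104.5]
tool_rot: [0.286, 0.958, -0.001, -0.0]
ft_force: [-3.6, -5.4, 1.7]
width: 0.279
r 45.3 ang 163.2
tcp [538.6 -77.9 104.5] yawY 56.8 q6 -1.348 t 6.53 F [-3.6 -5.4  1.7] w 23.8 shift [-0.3  0.1 -0.5] None
```

View pics/d1.png

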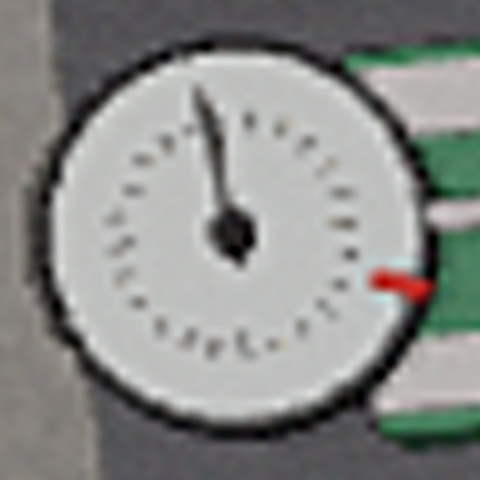

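```bash
cat >> h.py <<'E'
def angs(f=None):
    r=dial(f);hsv=cv2.cvtColor(r,cv2.COLOR_RGB2HSV);g=cv2.GaussianBlur(cv2.cvtColor(r,cv2.COLOR_RGB2GRAY),(5,5),0).astype(float)
    # dial centre from the white disc
    yy,xx=np.mgrid[:480,:480]
    m=((hsv[...,1]<60)&(g>150)&(np.hypot(xx-234,yy-235)<190)).astype('uint8');c=cv2.findContours(m,0,1)[0];c=max(c,key=cv2.contourArea)
    (cx,cy),(ea,eb),_=cv2.fitEllipse(cv2.convexHull(c))
    red=(hsv[...,1]>140)&((hsv[...,0]<8)|(hsv[...,0]>172))&(np.hypot(xx-cx,yy-cy)>130)
    mk=np.degrees(np.arctan2(xx[red].mean()-cx,-(yy[red].mean()-cy)))
    th=np.radians(np.arange(0,360,.25));rr=np.arange(45,144)
    S=cv2.remap(g.astype('float32'),(cx+np.outer(np.sin(th),rr)).astype('float32'),(cy-np.outer(np.cos(th),rr)).astype('float32'),1)
    w=(190-S).clip(0).mean(1);i=w.argmax();k=(np.arange(-40,41)+i)%1440;e=w[k]-w[k].max()*.4;e=e.clip(0)
    nd=(i+(e*np.arange(-40,41)).sum()/e.sum())/4
    d=(nd-mk+180)%360-180
    print('centre',round(cx),round(cy),round(ea),round(eb),'needle',round(nd,1),'mark',round(mk,1),'needle-mark deg',round(d,1),'tip y mm',round(-36*np.sin(np.radians(d)),2))
E
python3 -m inch '[[[0.85,3.83,0],[0,0,5]],[[0.85,3.83,0],[0,0,5]],[[0.85,3.83,0],[0,0,5]],[[0.85,3.83,0],[0,0,5]],[[0.85,3.83,0],[0,0,5]],[[0.85,3.83,0],[0,0,5]],[[0.85,3.83,0],[0,0,5]],[[0.85,3.83,0],[0,0,5]],[[0.85,3.83,0],[0,0,5]],[[0.85,3.83,0],[0,0,5]],[[0.85,3.83,0],[0,0,5]],[[0.85,3.83,0],[0,0,5]],[[0.85,3.83,0],[0,0,5]],[[0.85,3.83,0],[0,0,5]],[[0.85,3.83,0],[0,0,5]],[[0.85,3.83,0],[0,0,5]],[[0.85,3.83,0],[0,0,5]],[[0.85,3.83,0],[0,0,5]]]'
python3 - <<'E'
from h import *
arc();angs()
E
```

```text
time: 8.08
eef_pos: [594.9, -47.3, 104.4]
tool_rot: [0.88, 0.476, -0.001, -0.001]
ft_force: [-4.9, 3.4, 3.6]
width: 0.279
r 45.6 ang 73.6
tcp [594.9 -47.3 104.4] yawY -33.2 q6 0.304 t 8.08 F [-4.9  3.4  3.6] w 23.8 shift [-0.5  0.2 -0.6] None
centre 235 235 366 367 needle 22.1 mark 107.5 needle-mark deg -85.5 tip y mm 35.89
```

```bash
python3 -m inch '[[[0.85,3.83,0],[0,0,5]],[[0.85,3.83,0],[0,0,5]],[[0.85,3.83,0],[0,0,5]],[[0.85,3.83,0],[0,0,5]],[[0.85,3.83,0],[0,0,5]],[[0.85,3.83,0],[0,0,5]],[[0.85,3.83,0],[0,0,5]],[[0.85,3.83,0],[0,0,5]],[[0.85,3.83,0],[0,0,5]],[[0.85,3.83,0],[0,0,5]],[[0.85,3.83,0],[0,0,5]],[[0.85,3.83,0],[0,0,5]],[[0.85,3.83,0],[0,0,5]],[[0.85,3.83,0],[0,0,5]],[[0.85,3.83,0],[0,0,5]],[[0.85,3.83,0],[0,0,5]],[[0.85,3.83,0],[0,0,5]],[[0.85,3.83,0],[0,0,5]],[[0.85,3.83,0],[0,0,5]],[[0.85,3.83,0],[0,0,5]]]'
python3 - <<'E'
from h import *
arc()
E
python3 -m inch '[[[0.85,3.83,0],[0,0,5]],[[0.85,3.83,0],[0,0,5]],[[0.85,3.83,0],[0,0,5]],[[0.85,3.83,0],[0,0,5]],[[0.85,3.83,0],[0,0,5]],[[0.85,3.83,0],[0,0,5]],[[0.85,3.83,0],[0,0,5]],[[0.85,3.83,0],[0,0,5]],[[0.85,3.83,0],[0,0,5]],[[0,0,0],[0,0,0]]]'
python3 - <<'E'
from h import *
arc();angs()
E
```

```text
time: 9.8
eef_pos: [622.2, -111.1, 104.6]
tool_rot: [0.93, -0.368, 0.001, -0.001]
ft_force: [4.5, 4.9, -0.1]
width: 0.287
r 45.0 ang -26.6
tcp [ 622.2 -111.1  104.6] yawY -133.2 q6 1.962 t 9.8 F [ 4.5  4.9 -0.1] w 24.5 shift [ 0.  -0.  -0.4] None
time: 10.63
eef_pos: [595.5, -134.1, 104.7]
tool_rot: [0.718, -0.696, 0.001, -0.001]
ft_force: [4.0, -0.2, -2.0]
width: 0.281
r 45.2 ang -72.6
tcp [ 595.5 -134.1  104.7] yawY -178.2 q6 2.697 t 10.63 F [ 4.  -0.2 -2. ] w 24.0 shift [-0.2  0.1 -0.3] None
centre 235 235 366 367 needle 81.5 mark 105.6 needle-mark deg -24.1 tip y mm 14.69
```

```bash
python3 -m inch '[[[0,0,0],[0,0,0]],[[0,0,0],[0,0,0]],[[0,0,0],[0,0,0]],[[0,0,0],[0,0,0]],[[0,0,-20],[0,0,0]],[[0,0,-20],[0,0,0]],[[0,0,-20],[0,0,0]],[[0,0,0],[0,0,-6]],[[0,0,0],[0,0,-6]],[[0,0,0],[0,0,-6]],[[0,0,0],[0,0,-6]],[[0,0,0],[0,0,-6]],[[0,0,0],[0,0,-6]],[[0,0,0],[0,0,-6]],[[0,0,0],[0,0,-6]],[[0,0,0],[0,0,-6]],[[0,0,0],[0,0,-6]],[[0,0,0],[0,0,-6]],[[0,0,0],[0,0,-6]],[[0,0,0],[0,0,-6]]]' 50
python3 -m inch '[[[0,0,0],[0,0,-6]],[[0,0,0],[0,0,-6]],[[0,0,0],[0,0,-6]],[[0,0,0],[0,0,-6]],[[0,0,0],[0,0,-6]],[[0,0,0],[0,0,-6]],[[0,0,0],[0,0,-6]],[[0,0,0],[0,0,-6]],[[0,0,0],[0,0,-6]],[[0,0,0],[0,0,-6]],[[0,0,0],[0,0,-6]],[[0,0,0],[0,0,-6]],[[0,0,0],[0,0,-6]],[[0,0,0],[0,0,-6]],[[0,0,0],[0,0,-6]],[[0,0,0],[0,0,-6]],[[0,0,0],[0,0,-6]],[[0,0,0],[0,0,0]]]'
python3 - <<'E'
from h import *
arc();angs('d2.png')
s=snap('wrist');save(s,'w3.png')
for r in spotter.look_for('grip_sleeve','wrist')[:2]:print(r)
print(w2p(s,[595.5,-134,141]))
E
```

```text
time: 12.35
eef_pos: [594.9, -133.9, 164.2]
tool_rot: [0.996, -0.084, -0.0, -0.0]
ft_force: [-0.7, -0.2, 1.2]
width: 0.586
time: 13.85
eef_pos: [594.9, -133.9, 164.2]
tool_rot: [0.693, 0.721, -0.0, -0.0]
ft_force: [-0.1, -0.4, 0.2]
width: 0.58
r 44.8 ang -73.3
tcp [ 594.9 -133.9  164.2] yawY 2.2 q6 -0.452 t 13.85 F [-0.1 -0.4  0.2] w 49.5 shift [-0.2  0.1 59.2] None
centre 235 235 366 368 needle 81.4 mark 105.6 needle-mark deg -24.2 tip y mm 14.73
{'extent': [311.9, 236.0, 354.2, 298.1], 'confidence': 0.66}
[325.53965229 280.83935374]
```

```bash
python3 -m inch '[[[0,0,20],[0,0,0]],[[0,0,20],[0,0,0]],[[0,0,19],[0,0,0]],[[0,0,0],[0,0,0]],[[0,0,0],[0,0,0]]]' 50
python3 -m inch '[[[0,0,0],[0,0,0]],[[0,0,0],[0,0,0]],[[0,0,0],[0,0,0]],[[0,0,0],[0,0,0]],[[0,0,0],[0,0,0]],[[-0.85,-3.83,0],[0,0,5]],[[-0.85,-3.83,0],[0,0,5]],[[-0.85,-3.83,0],[0,0,5]],[[-0.85,-3.83,0],[0,0,5]],[[-0.85,-3.83,0],[0,0,5]],[[-0.85,-3.83,0],[0,0,5]],[[-0.85,-3.83,0],[0,0,5]],[[-0.85,-3.83,0],[0,0,5]],[[-0.85,-3.83,0],[0,0,5]],[[-0.85,-3.83,0],[0,0,5]]]' 24
python3 - <<'E'
from h import *
arc();angs()
E
python3 -m inch '[[[-0.85,-3.83,0],[0,0,5]],[[-0.85,-3.83,0],[0,0,5]],[[-0.85,-3.83,0],[0,0,5]],[[-0.85,-3.83,0],[0,0,5]],[[-0.85,-3.83,0],[0,0,5]],[[-0.85,-3.83,0],[0,0,5]],[[-0.85,-3.83,0],[0,0,5]],[[-0.85,-3.83,0],[0,0,5]],[[-0.85,-3.83,0],[0,0,5]],[[-0.85,-3.83,0],[0,0,5]],[[-0.85,-3.83,0],[0,0,5]],[[-0.85,-3.83,0],[0,0,5]],[[-0.85,-3.83,0],[0,0,5]],[[-0.85,-3.83,0],[0,0,5]],[[-0.85,-3.83,0],[0,0,5]],[[-0.85,-3.83,0],[0,0,5]],[[0,0,0],[0,0,0]],[[0,0,0],[0,0,0]]]'
python3 - <<'E'
from h import *
arc();angs('d3.png')
E
```

```text
time: 14.42
eef_pos: [594.7, -133.9, 105.1]
tool_rot: [0.695, 0.719, -0.0, -0.001]
ft_force: [-0.2, -0.2, 0.4]
width: 0.587
time: 15.67
eef_pos: [558.3, -129.8, 106.3]
tool_rot: [0.934, 0.356, 0.001, 0.002]
ft_force: [4.7, -4.9, 1.4]
width: 0.28
r 45.4 ang -121.4
tcp [ 558.3 -129.8  106.3] yawY -48.3 q6 0.41 t 15.67 F [ 4.7 -4.9  1.4] w 23.9 shift [ 0.4 -0.1  1.3] None
centre 235 235 366 367 needle 100.5 mark 109.7 needle-mark deg -9.2 tip y mm 5.78
time: 17.22
eef_pos: [540.2, -73.8, 105.6]
tool_rot: [0.946, -0.325, -0.0, 0.0]
ft_force: [-2.5, -4.0, 2.5]
width: 0.283
r 45.2 ang 157.6
tcp [540.2 -73.8 105.6] yawY -128.0 q6 1.884 t 17.22 F [-2.5 -4.   2.5] w 24.1 shift [ 0.2 -0.1  0.6] None
centre 235 235 366 367 needle 133.1 mark 106.6 needle-mark deg 26.5 tip y mm -16.08
```

View pics/d3.png

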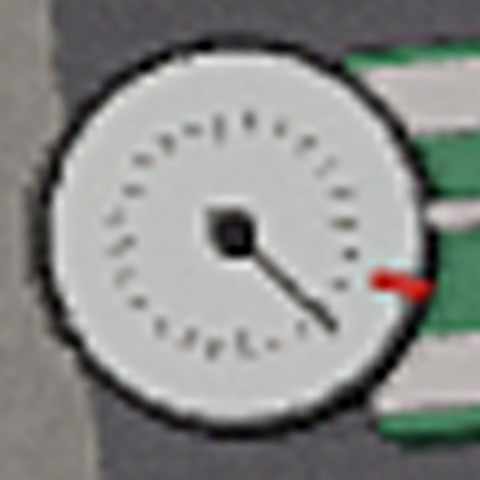

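The needle stands 26.5° past the mark, with its tip at (333,328) and the mark at (400,285). Now I'll crank back.

```bash
python3 -m inch '[[[1.18,3.74,0],[0,0,-5]],[[1.18,3.74,0],[0,0,-5]],[[1.18,3.74,0],[0,0,-5]],[[1.18,3.74,0],[0,0,-5]],[[1.18,3.74,0],[0,0,-5]],[[1.18,3.74,0],[0,0,-5]],[[1.18,3.74,0],[0,0,-5]],[[1.18,3.74,0],[0,0,-5]],[[1.18,3.74,0],[0,0,-5]],[[1.18,3.74,0],[0,0,-5]],[[1.18,3.74,0],[0,0,-5]],[[1.18,3.74,0],[0,0,-5]],[[0,0,0],[0,0,0]],[[0,0,0],[0,0,0]]]'
python3 - <<'E'
from h import *
arc();angs()
E
```

```text
time: 18.43
eef_pos: [545.6, -117.3, 105.1]
tool_rot: [0.982, 0.19, -0.0, -0.001]
ft_force: [-1.7, 4.2, 0.7]
width: 0.284
r 44.9 ang -144.1
tcp [ 545.6 -117.3  105.1] yawY -68.0 q6 0.765 t 18.43 F [-1.7  4.2  0.7] w 24.2 shift [-0.1  0.   0.1] None
centre 235 235 366 368 needle 126.8 mark 107.3 needle-mark deg 19.5 tip y mm -12.05
```

```bash
python3 -m inch '[[[1.18,3.74,0],[0,0,-5]],[[1.18,3.74,0],[0,0,-5]],[[1.18,3.74,0],[0,0,-5]],[[1.18,3.74,0],[0,0,-5]],[[1.18,3.74,0],[0,0,-5]],[[1.18,3.74,0],[0,0,-5]],[[1.18,3.74,0],[0,0,-5]],[[0,0,0],[0,0,0]],[[0,0,0],[0,0,0]]]'
python3 - <<'E'
from h import *
arc();angs();angs('d4.png')
E
```

```text
time: 19.23
eef_pos: [567.6, -133.5, 105.1]
tool_rot: [0.879, 0.476, -0.0, -0.0]
ft_force: [-3.1, 3.8, 1.8]
width: 0.278
r 44.9 ang -108.7
tcp [ 567.6 -133.5  105.1] yawY -33.1 q6 0.147 t 19.23 F [-3.1  3.8  1.8] w 23.7 shift [-0.1  0.   0.1] None
centre 235 235 366 367 needle 112.6 mark 106.2 needle-mark deg 6.3 tip y mm -3.98
centre 235 235 366 367 needle 112.6 mark 105.5 needle-mark deg 7.1 tip y mm -4.46
```

```bash
python3 -m inch '[[[1.09,3.5,0],[0,0,-4.67]],[[1.09,3.5,0],[0,0,-4.67]],[[1.09,3.5,0],[0,0,-4.67]],[[0,0,0],[0,0,0]],[[0,0,0],[0,0,0]],[[0,0,0],[0,0,0]]]'
python3 - <<'E'
from h import *
arc();angs('d5.png');angs();angs()
im=cv2.imread('pics/d5.png');im2=cv2.imread('pics/d3.png')
cv2.imwrite('pics/d35.png',np.hstack([im[150:400,200:],im2[150:400,200:]]))
# refined red: redness-weighted mean of mark angle, in both
for a in (im2,im):
    a=a.astype(float);w=(a[...,2]-a[...,:2].max(2)-40).clip(0);yy,xx=np.mgrid[:480,:480];w[np.hypot(xx-235,yy-235)>195]=0
    x=(w*xx).sum()/w.sum();y=(w*yy).sum()/w.sum();print(x,y,np.degrees(np.arctan2(x-235,235-y)))
E
```

```text
time: 19.83
eef_pos: [578.5, -135.8, 105.2]
tool_rot: [0.815, 0.58, -0.0, -0.0]
ft_force: [-3.4, 1.4, 0.6]
width: 0.282
r 45.0 ang -94.5
tcp [ 578.5 -135.8  105.2] yawY -19.1 q6 -0.094 t 19.83 F [-3.4  1.4  0.6] w 24.0 shift [-0.   0.   0.2] None
centre 235 235 366 368 needle 106.8 mark 108.0 needle-mark deg -1.2 tip y mm 0.77
centre 235 235 366 368 needle 106.7 mark 106.3 needle-mark deg 0.4 tip y mm -0.25
centre 235 235 367 367 needle 106.8 mark 106.3 needle-mark deg 0.5 tip y mm -0.29
398.9816145600471 284.13652770356475 106.68066419624093
398.40603773584905 284.04841881477546 106.70780302737793
```

View pics/d35.png

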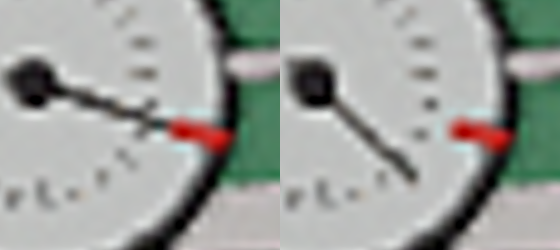

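The needle now lies on the mark, pointing straight at the red bar at (200,135). I'll release the crank and go to the lever.

```bash
python3 -m inch '[[[0,0,0],[0,0,0]],[[0,0,0],[0,0,0]],[[0,0,0],[0,0,0]],[[0,0,0],[0,0,0]],[[0,0,-15],[0,0,0]],[[0,0,-25],[0,0,0]],[[0,0,-30],[0,0,0]],[[0,0,-30],[0,0,0]],[[0,0,-30],[0,0,0]],[[0,0,-20],[0,0,0]],[[0,0,0],[0,0,-6.7]],[[0,0,0],[0,0,-6.7]],[[0,0,0],[0,0,-6.7]],[[0,0,0],[0,0,-6.7]],[[0,0,0],[0,0,-6.7]],[[0,0,0],[0,0,-6.7]],[[0,0,0],[0,0,0]]]' 50
python3 - <<'E'
from h import *
arc();angs();goal(540,140,255,21)
s=snap('top');r=cv2.resize(s['image'][150:270,240:420],None,fx=4.4,fy=4.4,interpolation=cv2.INTER_CUBIC);save({'image':r},'t2.png')
for r in spotter.look_for('lock_knob','top')[:2]:
    e=r['extent'];print(r,p2w(s,(e[0]+e[2])/2,(e[1]+e[3])/2,135))
E
```

```text
time: 21.4
eef_pos: [578.8, -135.9, 255.3]
tool_rot: [0.563, 0.826, 0.0, 0.0]
ft_force: [-0.4, 0.1, -0.4]
width: 0.586
r 45.0 ang -94.1
tcp [ 578.8 -135.9  255.3] yawY 21.4 q6 -0.802 t 21.4 F [-0.4  0.1 -0.4] w 50.0 shift [ 0.000e+00 -1.000e-01  1.503e+02] None
centre 235 235 366 367 needle 106.8 mark 105.9 needle-mark deg 0.9 tip y mm -0.57
tcp [ 578.8 -135.8  255.3] yawY 21.1 q6 -0.795 t 21.45 F [ 0.9 -0.2 -0.4] w 50.2 shift [271.3  63.1   0.3] 0.1
```

```bash
python3 -m inch '[[[27,6.3,0],[0,0,0]],[[27,6.3,0],[0,0,0]],[[27,6.3,0],[0,0,0]],[[27,6.3,0],[0,0,0]],[[27,6.3,0],[0,0,0]],[[27,6.3,0],[0,0,0]],[[27,6.3,0],[0,0,0]],[[27,6.3,0],[0,0,0]],[[27,6.3,0],[0,0,0]],[[27,6.3,0],[0,0,0]],[[0,0,0],[0,0,0]],[[0,0,0],[0,0,0]]]'
python3 - <<'E'
from h import *
goal(509,182,105);s=snap('wrist');save(s,'w4.png')
for r in spotter.look_for('lock_knob','wrist')[:2]:print(r)
print(w2p(s,[510,182,146]),w2p(s,[531,127,110]))
E
```

```text
time: 22.55
eef_pos: [539.5, 139.6, 255.3]
tool_rot: [0.565, 0.825, 0.0, 0.0]
ft_force: [-0.1, 0.4, 0.6]
width: 0.59
tcp [539.5 139.6 255.3] yawY 21.2 q6 -0.327 t 22.55 F [-0.1  0.4  0.6] w 50.4 shift [ 50.6 -13.1 150.3] None
{'extent': [295.0, 139.7, 325.6, 169.6], 'confidence': 0.6}
[307.21212516 157.6992664 ] [310.05809757 228.22194397]
```

View pics/w4.png

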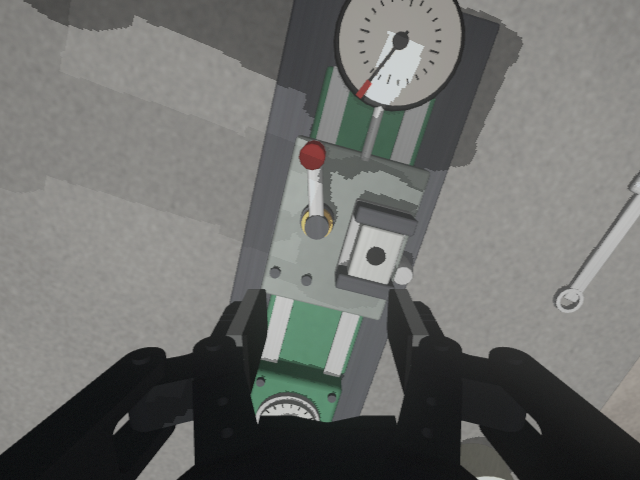

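The knob's top is at (312,155) and the pivot at (316,226). The needle lies on the mark at (362,90).

```bash
python3 - <<'E'
from h import *
s=snap('wrist');k=p2w(s,312.5,155,146);p=p2w(s,316,226,111);print(k,p)
d=(k-p)[:2];a=np.degrees(np.arctan2(d[1],d[0]));print(np.hypot(*d),a)
t=snap('top');hsv=cv2.cvtColor(t['image'],cv2.COLOR_RGB2HSV)
red=((hsv[...,1]>150)&((hsv[...,0]<8)|(hsv[...,0]>172))).astype('uint8')
n,_,st,c=cv2.connectedComponentsWithStats(red)
for i in range(1,n):
    if st[i,4]>5:print(st[i],c[i],p2w(t,*c[i],135))
k2=p[:2]+60*d/np.hypot(*d);print(k2);goal((k[0]+k2[0])/2,(k[1]+k2[1])/2,114,a-90)
E
```

```text
[513.04460342 183.44382118 146.        ] [535.00405545 129.21900822 111.        ]
58.50254586900004 112.04649758582265
[259   0  53  11 550] [285.58363636   4.85636364] [1087.76188439  132.23719355  135.        ]
[505 188   5   8   9] [507.55555556 191.88888889] [ 599.02037625 -403.6043709   135.        ]
[391 199   9  11  75] [395.04 203.76] [ 573.18476767 -132.15006694  135.        ]
[244 226   4   2   7] [245.28571429 226.42857143] [521.88493022 230.38288329 135.        ]
[261 227   6   2   9] [263.66666667 227.66666667] [518.37953018 185.82274585 135.        ]
[476 305  25  39 375] [488.24       324.58933333] [ 283.17406581 -343.29454411  135.        ]
[512.48252066 184.83178078]
tcp [539.9 137.7 255.3] yawY 21.1 q6 -0.329 t 22.75 F [ 0.5 -0.4  0.3] w 49.8 shift [ 53.1  -8.6 141.3] -1.0
```

```bash
python3 -m inch '[[[26.7,-4.75,0],[0,0,0]],[[26.7,-4.75,0],[0,0,0]],[[0,0,25],[0,0,0]],[[0,0,30],[0,0,0]],[[0,0,30],[0,0,0]],[[0,0,30],[0,0,0]],[[0,0,18],[0,0,0]],[[0,0,8.3],[0,0,0]],[[0,0,0],[0,0,0]]]' 50
python3 -m inch '[[[0,0,0],[0,0,0]],[[0,0,0],[0,0,0]],[[0,0,0],[0,0,0]],[[0,0,0],[0,0,0]],[[0,0,0],[0,0,0]],[[0,0,0],[0,0,0]]]' 22
cat >> h.py <<'E'
PV=np.array([533.5,128.5])
def lev():
    o=sensors.get_obs();d=o['eef_pos'][:2]-PV;a=np.arctan2(d[1],d[0]);F=o['ft_force'];print('lever r',np.round(np.hypot(*d),1),'ang',np.round(np.degrees(a),2),'Ft(resist)',np.round(-(-np.sin(a)*F[0]+np.cos(a)*F[1]),1),'F',np.round(F,1),'w',round(float(o['width'])*85.4,1),'t',o['time'])
E
python3 - <<'E'
from h import *
lev();s=snap('wrist');save(s,'w5.png');goal(511.8,184,114)
E
```

```text
time: 23.5
eef_pos: [511.1, 184.3, 112.6]
tool_rot: [0.565, 0.825, -0.001, -0.001]
ft_force: [-0.0, -0.6, 0.7]
width: 0.587
time: 24.0
eef_pos: [511.6, 185.1, 114.4]
tool_rot: [0.565, 0.825, 0.0, 0.0]
ft_force: [-0.2, 0.4, 0.2]
width: 0.257
lever r 60.6 ang 111.12 Ft(resist) -0.1 F [-0.2  0.4  0.2] w 22.0 t 24.0
tcp [511.6 185.1 114.2] yawY 21.2 q6 -0.239 t 24.05 F [ 0.  -0.5  0.3] w 22.3 shift [-1.1 -0.2  0.2] None
```

View pics/w5.png

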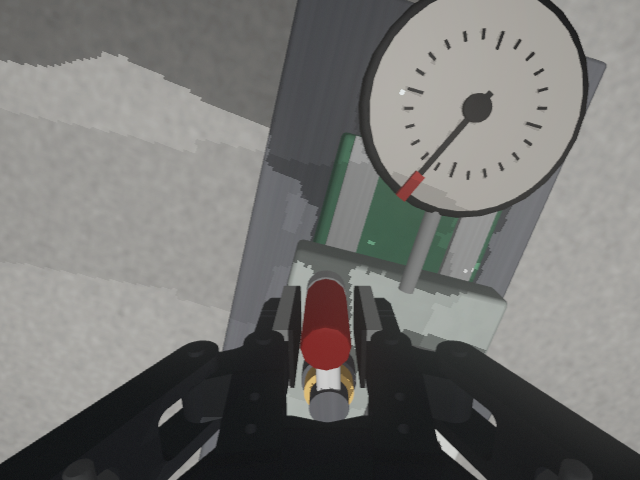

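The knob is between the pads at (326,325), and the needle points straight at the mark. I'll swing the lever anticlockwise in small steps.

```bash
L(){ python3 -c "from h import *;lev()"; }
python3 -m inch '[[[-0.15,-4.19,0],[0,0,-4]],[[-0.15,-4.19,0],[0,0,-4]],[[-0.15,-4.19,0],[0,0,-4]],[[-0.15,-4.19,0],[0,0,-4]],[[0,0,0],[0,0,0]]]' >/dev/null; L
python3 -m inch '[[[-0.04,-2.09,0],[0,0,-2]],[[-0.04,-2.09,0],[0,0,-2]],[[0,0,0],[0,0,0]],[[0,0,0],[0,0,0]]]'>/dev/null; L
python3 -m inch '[[[-0.04,-2.09,0],[0,0,-2]],[[-0.04,-2.09,0],[0,0,-2]],[[0,0,0],[0,0,0]],[[0,0,0],[0,0,0]]]'>/dev/null; L
```

```text
lever r 60.7 ang 127.4 Ft(resist) 0.4 F [0.2 0.3 0.6] w 22.1 t 24.4667
lever r 60.6 ang 130.9 Ft(resist) 0.7 F [0.6 0.4 0.2] w 22.5 t 24.8
lever r 60.6 ang 134.89 Ft(resist) -0.1 F [ 0.4 -0.6  0. ] w 22.0 t 25.1333
```

```bash
L(){ python3 -c "from h import *;lev()"; }
python3 -m inch '[[[-0.04,-2.09,0],[0,0,-2]],[[-0.04,-2.09,0],[0,0,-2]],[[0,0,0],[0,0,0]],[[0,0,0],[0,0,0]]]'>/dev/null; L
python3 -m inch '[[[-0.04,-2.09,0],[0,0,-2]],[[-0.04,-2.09,0],[0,0,-2]],[[0,0,0],[0,0,0]],[[0,0,0],[0,0,0]]]'>/dev/null; L
```

```text
lever r 60.6 ang 138.86 Ft(resist) -0.8 F [-0.6 -0.5 -0.3] w 21.9 t 25.4667
lever r 60.5 ang 142.81 Ft(resist) -0.3 F [-1.3  0.6 -1.3] w 21.6 t 25.8
```

```bash
L(){ python3 -c "from h import *;lev()"; }
python3 -m inch '[[[-0.04,-2.09,0],[0,0,-2]],[[-0.04,-2.09,0],[0,0,-2]],[[0,0,0],[0,0,0]],[[0,0,0],[0,0,0]]]'>/dev/null; L
python3 -m inch '[[[-0.04,-2.09,0],[0,0,-2]],[[-0.04,-2.09,0],[0,0,-2]],[[0,0,0],[0,0,0]],[[0,0,0],[0,0,0]]]'>/dev/null; L
```

```text
lever r 60.5 ang 146.78 Ft(resist) 0.2 F [-0.2  0.4 -0.2] w 22.6 t 26.1333
lever r 60.5 ang 150.73 Ft(resist) -0.6 F [-0.7 -0.3  0.7] w 22.0 t 26.4667
```

```bash
L(){ python3 -c "from h import *;lev()"; }
python3 -c "
from h import *
s=snap('wrist');h=cv2.cvtColor(s['image'],cv2.COLOR_RGB2HSV);m=((h[...,1]>140)&((h[...,0]<8)|(h[...,0]>172))).astype('uint8');m[:230]=0;print(cv2.boundingRect(m))"
python3 -m inch '[[[-0.04,-2.09,0],[0,0,-2]],[[-0.04,-2.09,0],[0,0,-2]],[[0,0,0],[0,0,0]],[[0,0,0],[0,0,0]]]'>/dev/null; L
python3 -m inch '[[[-0.04,-2.09,0],[0,0,-2]],[[-0.04,-2.09,0],[0,0,-2]],[[0,0,0],[0,0,0]],[[0,0,0],[0,0,0]]]'>/dev/null; L
```

```text
(308, 279, 231, 93)
lever r 60.4 ang 154.7 Ft(resist) 1.0 F [-0.5  1.3  0.3] w 21.8 t 26.85
lever r 60.4 ang 158.66 Ft(resist) 0.0 F [ 0.7 -0.3 -0.6] w 22.3 t 27.1833
```

```bash
L(){ python3 -c "from h import *;lev()"; }
python3 -m inch '[[[-0.04,-2.09,0],[0,0,-2]],[[-0.04,-2.09,0],[0,0,-2]],[[0,0,0],[0,0,0]],[[0,0,0],[0,0,0]]]'>/dev/null; L
python3 -m inch '[[[-0.04,-2.09,0],[0,0,-2]],[[-0.04,-2.09,0],[0,0,-2]],[[0,0,0],[0,0,0]],[[0,0,0],[0,0,0]]]'>/dev/null; L
```

```text
lever r 60.1 ang 161.9 Ft(resist) 4.8 F [ 2.8  4.1 -0.9] w 22.2 t 27.5167
lever r 60.0 ang 165.71 Ft(resist) 6.4 F [ 2.6  5.9 -1.3] w 21.9 t 27.85
```

The bite came between 158.7° and 161.9°, where the force rose from about 0 to 5 N. I'll go about 5° further.

```bash
python3 -m inch '[[[-0.04,-1.7,0],[0,0,-1.6]],[[-0.04,-1.7,0],[0,0,-1.6]],[[-0.04,-1.7,0],[0,0,-1.6]],[[0,0,0],[0,0,0]],[[0,0,0],[0,0,0]],[[0,0,0],[0,0,0]]]'
python3 -c "
from h import *
lev();angs()"
```

```text
time: 28.35
eef_pos: [474.4, 138.4, 114.2]
tool_rot: [0.071, 0.997, 0.001, 0.001]
ft_force: [1.8, 6.3, -0.8]
width: 0.26
lever r 60.0 ang 170.54 Ft(resist) 6.5 F [ 1.8  6.3 -0.8] w 22.2 t 28.35
centre 230 231 354 366 needle 108.7 mark 169.9 needle-mark deg -61.2 tip y mm 31.55
```

```bash
python3 -m inch '[[[0,0,0],[0,0,0]],[[0,0,0],[0,0,0]],[[0,0,0],[0,0,0]],[[0,0,0],[0,0,0]],[[0,0,-15],[0,0,0]],[[0,0,-25],[0,0,0]],[[0,0,-30],[0,0,0]],[[0,0,-30],[0,0,0]],[[0,0,-30],[0,0,0]],[[0,0,-20],[0,0,0]],[[0,0,0],[0,0,0]],[[0,0,0],[0,0,0]]]' 50
python3 - <<'E'
from h import *
goal(474,138,255);angs('d6.png');s=snap('wrist');save(s,'w6.png');t=snap('top');c=t['image'][160:290,190:420]
a=cv2.resize(s['image'],(400,300));b=cv2.resize(c,(531,300),interpolation=cv2.INTER_CUBIC)
d=cv2.imread('pics/d6.png')[:,:,::-1];save({'image':np.vstack([np.hstack([a,cv2.resize(d,(300,300))]),np.hstack([b,np.zeros((300,169,3),'uint8')])])},'fin.png')
E
```

```text
time: 29.4
eef_pos: [474.1, 137.3, 264.5]
tool_rot: [0.07, 0.998, 0.0, 0.001]
ft_force: [-0.4, -0.2, -0.9]
width: 0.59
tcp [474.1 137.3 264.5] yawY 82.0 q6 -1.387 t 29.4 F [-0.4 -0.2 -0.9] w 50.4 shift [0.2 0.6 9.5] None
centre 246 247 111 465 needle 243.2 mark nan needle-mark deg nan tip y mm nanh.py:42: RuntimeWarning: Mean of empty slice.
  mk=np.degrees(np.arctan2(xx[red].mean()-cx,-(yy[red].mean()-cy)))
  ret = ret.dtype.type(ret / rcount)
```

View pics/fin.png

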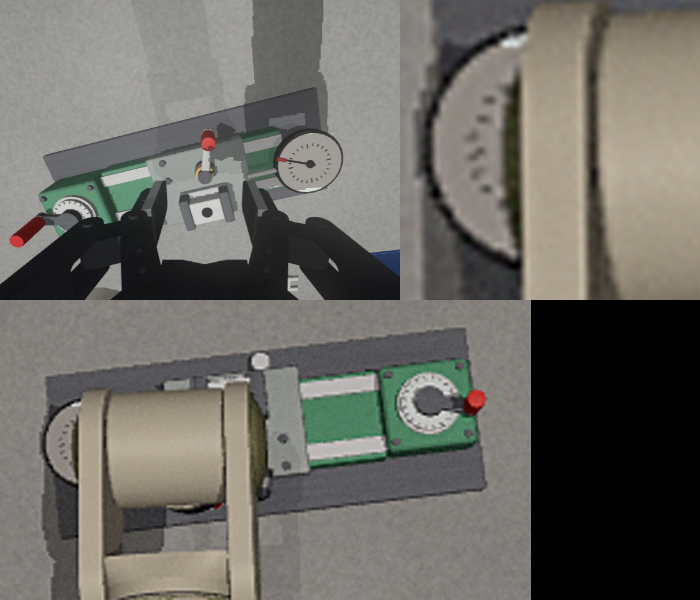

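The wrist view shows the needle on the mark at (285,160), the lever swung towards the robot and fingers clear. The crank is still where I released it. I'm handing in.

```bash
python3 -c "
from bench import ctrl
print(ctrl.job_done())"
```

```text
the job is handed in; nothing more can be done
None
```

I did the whole job and handed it in at about 30 s of the 72 s allowed; the hand-in reports no verdict.

- **Handling:** I guided the crank sleeve and the lever knob loosely between the open fingers, without squeezing. Every force reading I took stayed below about 8 N.
- **Past the mark:** I cranked clockwise, with one regrip, until the needle was about 26° past the red mark.
- **Back onto the mark:** I then cranked back. With the play taken up anticlockwise, the top camera put the needle tip within about 0.8 mm of the mark's middle line. Just after I released the crank it read 0.6 mm.
- **Lock lever:** It bit at 159–162° of lever angle, where the force rose from about 0 to 5–6 N. I took it on to 170.5°, so the bolt turned about 9–12°, then let go and lifted clear.

**Last checks:** The final wrist picture shows the needle still on the mark. The final top picture shows the crank unmoved, and the tool force read about zero.

**Not confirmed:**
- The last automatic needle reading from the top camera failed because the arm hid the dial, so the final needle check is by eye only.
- The bolt angle comes from tool travel after the bite; I did not measure it directly.
- I judged the play by how the crank drove, not by measuring the sleeve against the collar line.

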